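# Bolt the specimen carrier shut

## Task

The specimen carrier is packed for the courier. Shut its lid, press the lid down on its springy seal and push the bolt on the lid across until its tip is fully through the keeper, then fold the bolt's handle forward and down into its notch so that it cannot shake back. Be gentle: do not crush the seal or ram the bolt against the keeper, and do not disturb the bottles and the dish beside the carrier.

Things in the scene. Friction and masses are not known exactly. Their poses are not given: they have to be found in the camera images.
- carrier: Grey metal case, 150 x 230 x 92 mm, fixed to the table, open on top with a rack of sample tubes inside. Origin: centre of its underside on the table; x points from its front (toward the robot) to its rear, y to its left, z up. The lid's hinge line runs along y at x = 78 mm, z = 96 mm. A microscope stands close to its left and a covered one beyond, both under 0.45 m tall: reach over them.
- lid (a joint): Lid angle in rad: 0 = seal squeezed quite flat; grows as the lid opens upward, to 1.2. A balanced stiff hinge keeps the lid where it is left. At 0.09 to 0.105 it rests on the seal, the bolt's line 12 to 14 mm higher than at 0. From 0.09 down the seal resists at the bolt with 3 N plus 0.85 N per mm, and springs back when let go. Bolt and hole meet at an angle between about 0.002 and 0.080.
- lid_press (a point): Point on the upper face of the lid, 20 mm behind its front edge and 85 mm left of its middle, clear of the bolt: 142 mm from the hinge line. Lid plate 9 mm thick, 151 x 236 mm, its upper face 7 mm above the hinge line.
- bolt (a joint): Travel of the bolt in m toward the carrier's right (its -y): 0 = drawn back, 0.040 = home (end stop). The handle stands at the carrier's y = 20 mm at 0 and at -20 mm at home. The tip meets the keeper's near face at 0.023 unless it stands before the hole. Sliding friction 1.5 N.
- bolt_rod: Round steel bolt, 10 mm diameter, flat end, lying along the carrier's y in a steel channel on the lid, its line 13 mm above the lid's upper face, 136 mm in front of the hinge line (20 mm above the hinge line when the lid is at 0). Origin on its axis, below the handle; its tip is 124 mm further along -y.
- bolt_tip (a point): Centre of the bolt's flat end, which must pass right through the keeper: an adjustable steel plate on the carrier's right end, faces at the carrier's y = -127 and -137 mm. Its hole (11.5 mm high, 14 mm wide) lies on the bolt's line at x = -58 mm. Its height was set by hand and is not given: the hole's centre is 117 to 126 mm above the table, to be found by feel.
- handle (a joint): Angle of the bolt's handle in rad about the bolt's axis: 0 = upright from the lid, 1.57 = folded forward (to the carrier's front), lying level in the notch. The channel's front wall lets it fold only when the bolt is home (the notch is 13 mm wide, the shank 8 mm). Light friction keeps it where it is left.
- handle_grip (a point): Centre of the handle's black grip: a knob of 16 mm diameter, 22 mm long, its centre 39 mm from the bolt's axis, so it stands 28 to 50 mm above the axis when upright. The channel's walls end 8 mm above the axis. When folded, the grip lies in front of the lid's front edge.
- seal: Black rubber seal round the inside of the case's rim, under the lid; springs 12 mm under the bolt's line. Origin at the hinge line.
- stain_bottle: Brown bottle with white cap, 42 mm diameter, 92 mm high, standing right of the carrier. Origin: centre of its underside.
- oil_bottle: Small brown dropper bottle, 30 mm diameter, 91 mm high, standing right of the carrier. Origin: centre of its underside.
- petri_dish: Clear dish, 59 mm diameter, 14 mm high, in front of the carrier at its left. Origin: centre of its underside.

How it is judged:
By the outcome, as a careful person would: the job done as asked, in the order asked, and still so for the second after the job is handed in, with the robot touching nothing.
It also fails if it takes over 72 s, if anything falls off the work surface, if the arm or the gripper's body presses on something with over 40 N, if the wrist force passes 120 N, or if a joint passes its speed limit or range.

## Robot

A 6-joint arm with a two-finger parallel gripper is mounted at the origin on a cart in front of the work surface, level with it; the furniture and walls round the work are solid. World frame = base frame: x ahead of the robot, y to its left, z up, the work surface at z = 0. Lengths are in m, angles in degrees, forces in N, time in s.
With the tool pointing down it reaches from about 0.3 to 0.825 m from the base axis. Payload 5.4 kg.
Tool frame: the origin (TCP) lies midway between the tips of the shut fingers; the grasp point (between the pads) lies 19 mm behind it; z points along the fingers, y is the line along which they close (so a half turn about z gives the same grasp; the last joint's range is limited). The gripper opens to 92 mm and grips with 3 to 60 N. Pads are 20 mm wide; open, the fingers measure 128 mm over their backs; the gripper's body (75 mm by 189 mm) begins 69 mm behind the grasp point.
Start: joints at [55.628, 9.076, 91.501, -0, 79.423, -12.038], TCP at [0.219, 0.532, 0.215] pointing down, gripper open.
Joint ranges: [-166.64, 166.64], [-54.1, 131.32], [10.49, 154.53], [-73.88, 253.88], [9.74, 151.15], [-171.62, 171.62]. Speed limits (degrees/s): [147.25, 147.25, 180, 180, 180, 180].

## Interface

Orientations are given as a 3x3 rotation matrix whose columns are the frame's x, y, z axes.
In Python, from cell import * gives the robot as it stands.
- The arm moves only by the tool step_arm, never from a script. Its argument "increments" is one flat list of numbers, 6 for each row, row after row: the shift along the tool's x, y, z normalised to -1 to 1, where 1 is 0.08 m, then the turn, a rotation vector about the tool's x, y, z normalised to -1 to 1, where 1 is 180 degrees. A call has 1 to 8 rows; each row is the pose to reach, as a shift and turn from the pose commanded when the call began, along the tool's axes at that moment, turning the shorter way round; what a row does not reach only later rows make up. A row lasts 1/10 s, in which the tool goes at most 50 mm and 8.59 degrees, less where a joint would pass 70% of its speed; a pose out of reach is approached as far as the arm can. A call with a number of a shift or a turn outside -1 to 1 is refused whole. A call with a gripper value outside its range is refused whole. "gripper" is the opening, from 0 (shut) to 1 (fully open), set as the call begins (left out, the last holds). The fingers move at their own pace and stop on an object; "squeeze" is the grip in N (left out, the last holds). Time passes only in rows, so rows that repeat a pose let the fingers close. It gives the time, the measured TCP pose, the force, the opening and the grip force at its end, in the units of the state.
- read_state(): the state, without advancing time (a new reading comes with each control period).
- camera(name): name is "scene" or "top" or "wrist"; returns (picture, depth): 400x640x3 uint8, red, green, blue; 400x640 float32, m along the optical axis (not along the pixel's ray), 0 where there is no reading.
- camera_info(name): a dict with "vertical_fov" (degrees; the focal length in pixels is half the picture's height over the tangent of half this angle, whatever the lens; pixels are square), "cx", "cy" (the principal point, pixels), "rvec" (rotation vector, rad) and "tvec" (3), from world to camera coordinates, as OpenCV has them; the wrist camera has in their place "hand_eye" (4x4, takes a point from camera to tool coordinates, whose origin is the TCP and whose axes are the flange's). Camera axes: x right, y down, z forward; pixel columns grow to the right and rows downward; lengths in m; the calibration is good to about 2 mm. The wrist camera is an equidistant fisheye: a pixel r from the principal point sees the ray r / f radians off the axis. A picture is of the moment at which its call begins: read the wrist's pose just before it. camera_info takes no time and is no camera call.
- hand_in(): hands the job in; it is judged then, once.
The state is a dict: "time": time; "joints": joint angles; "qd": joint speeds; "joint_efforts": joint torques, N m; "eef_pos": TCP position; "ee_rot": TCP orientation; "force": force on the tool from outside, world axes, zero at the start; "wrist_torque": the same for the moment, N m; "width": opening from 0.0 (shut) to 1.0 (fully open); "grasp_force": force on a finger pad.
Only numpy, scipy, OpenCV 4.12 (cv2) and the standard library are available. Lean on these libraries where they do the work, as an engineer would, in place of code of your own. Each camera call takes 0.05 s, during which the arm holds its last target. There are 200 camera calls.

## Working session

There is one attempt and no reset: what is moved stays moved. The work goes in short steps, Python scripts to look and compute and a tool call to move; the robot and the scene stay as the last step left them, time stands still between calls to the robot, and variables do not carry over. Pictures are saved under pics/ and viewed, at most 10 in all, crops included, and the job is handed in when it is done.

Besides the shell and the picture viewer there is one more tool, called after "Call:" by a JSON object that holds its "fn" and its "kwargs". step_arm: Moves the arm, as the interface text tells. Scaled input: -1 to 1 covers 0.08 m each way for a shift and 180 degrees each way for a turn. Its arguments: {"type":"object","properties":{"increments":{"type":"array","items":{"type":"number","minimum":-1,"maximum":1}},"gripper":{"type":"number"},"squeeze":{"type":"number"}},"required":["increments"]}

```bash
ls; mkdir -p pics
python3 - <<'E'
from cell import *
import cv2,numpy as np
s=read_state(); print(s)
for n in("scene","top"):
    p,d=camera(n); i=camera_info(n); print(n,i)
    cv2.imwrite(f"pics/{n}0.png",p[:,:,::-1]); np.savez(f"{n}0.npz",p=p,d=d)
print(camera_info("wrist"))
E
```

```text
pics
{'time': 0.0, 'joints': array([ 5.56280705e+01,  9.10900841e+00,  9.15721789e+01,  1.31478270e-03,
        7.94236904e+01, -1.20397929e+01]), 'qd': array([ 0.05280354,  0.01114034, -0.00221231,  0.00847921,  0.03186718,
       -0.04257533]), 'joint_efforts': array([ 1.19536362e-04, -3.85570621e+01, -3.22108483e+01,  7.01619289e-02,
        3.78335116e-02, -1.31486167e-04]), 'eef_pos': array([0.21815494, 0.53133197, 0.21365459]), 'ee_rot': array([[-9.24994919e-01,  3.79978016e-01, -1.05202775e-03],
       [ 3.79979258e-01,  9.24993794e-01, -1.49810809e-03],
       [ 4.03870997e-04, -1.78549109e-03, -9.99998324e-01]]), 'force': array([-0.07169707,  0.39098568, -0.7248602 ]), 'wrist_torque': array([ 0.03103438, -0.02968998,  0.03246759]), 'grasp_force': 0.0, 'width': 0.9999518266434694}
scene {'vertical_fov': 50.52292463538415, 'cx': 318.78270746277116, 'cy': 194.96780128169422, 'rvec': array([ 2.15646913, -0.93851258,  0.43779447]), 'tvec': array([-0.64312347,  0.14975704,  0.84728852])}
top {'vertical_fov': 57.3825023145956, 'cx': 318.03961464189183, 'cy': 193.62387159598433, 'rvec': array([ 2.15826925, -2.21671916,  0.07476314]), 'tvec': array([-0.39354216,  0.51056869,  0.91715952])}
{'vertical_fov': 65.70646984690485, 'cx': 319.9092985937549, 'cy': 200.759382100544, 'hand_eye': array([[ 1.46545086e-03, -9.56601677e-01, -2.91395066e-01,
         8.27150410e-02],
       [ 9.99998924e-01,  1.42317446e-03,  3.57034885e-04,
        -2.49504592e-04],
       [ 7.31658470e-05, -2.91395276e-01,  9.56602733e-01,
        -1.69365163e-01],
       [ 0.00000000e+00,  0.00000000e+00,  0.00000000e+00,
         1.00000000e+00]])}
```

View pics/scene0.png

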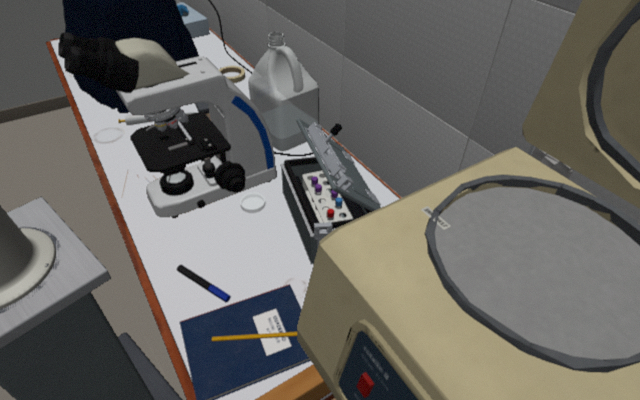

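View pics/top0.png

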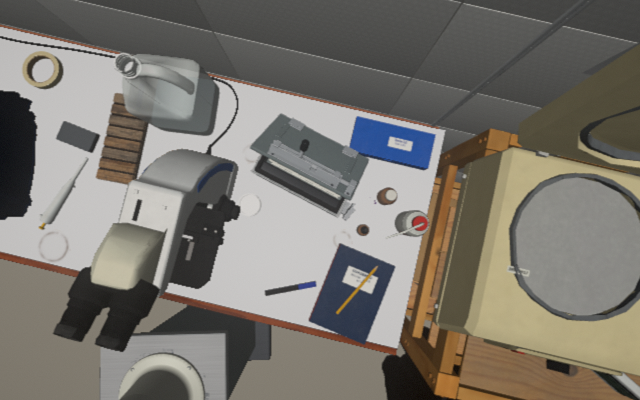

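The scene view shows the carrier with its lid about half open. In the top view the carrier is at about (310,165), the handle at (303,146), the keeper at (347,210), the bottles at (387,196) and (362,230), and the dish at (249,204).

```bash
cat > h.py <<'E'
from cell import *
import cv2,numpy as np
def world(name,d):
    i=camera_info(name); f=200/np.tan(np.radians(i["vertical_fov"]/2))
    v,u=np.mgrid[:400,:640]
    c=np.stack([(u-i["cx"])/f*d,(v-i["cy"])/f*d,d],-1)
    R=cv2.Rodrigues(i["rvec"])[0]
    w=(c-i["tvec"])@R; w[d==0]=np.nan
    return w
E
python3 - <<'E'
from h import *
z=np.load("top0.npz"); w=world("top",z["d"])
np.set_printoptions(precision=3,suppress=True)
for n,(u,v) in dict(table=(290,260),handle=(303,146),keeper=(348,211),stain=(387,196),oil=(362,230),dish=(249,204),jug=(170,95),lidA=(262,135),lidB=(340,165)).items(): print(n,w[v,u])
p=z["p"][100:240,220:440,::-1]
cv2.imwrite("pics/t1.png",cv2.resize(p,(770,490),interpolation=cv2.INTER_CUBIC))
dd=w[100:240,220:440,2]
np.save("wt.npy",w)
h=np.clip(dd/0.3*255,0,255); h=np.nan_to_num(h).astype(np.uint8)
cv2.imwrite("pics/t2.png",cv2.resize(cv2.applyColorMap(h,cv2.COLORMAP_JET),(770,490),interpolation=cv2.INTER_NEAREST))
E
```

```text
table [ 0.332 -0.331  0.002]
handle [ 0.579 -0.38   0.239]
keeper [ 0.451 -0.472  0.136]
stain [ 0.485 -0.568  0.095]
oil [ 0.406 -0.511  0.062]
dish [ 0.478 -0.229  0.013]
jug [ 0.707 -0.097  0.187]
lidA [ 0.619 -0.29   0.175]
lidB [ 0.552 -0.457  0.153]
```

View pics/t1.png

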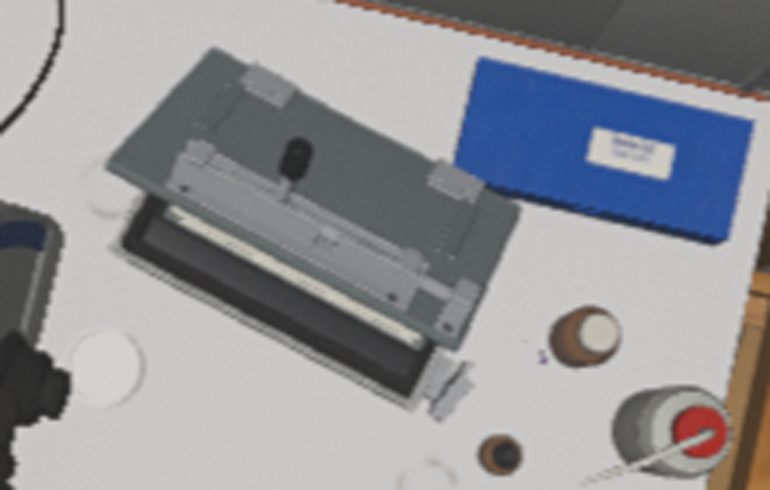

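View pics/t2.png

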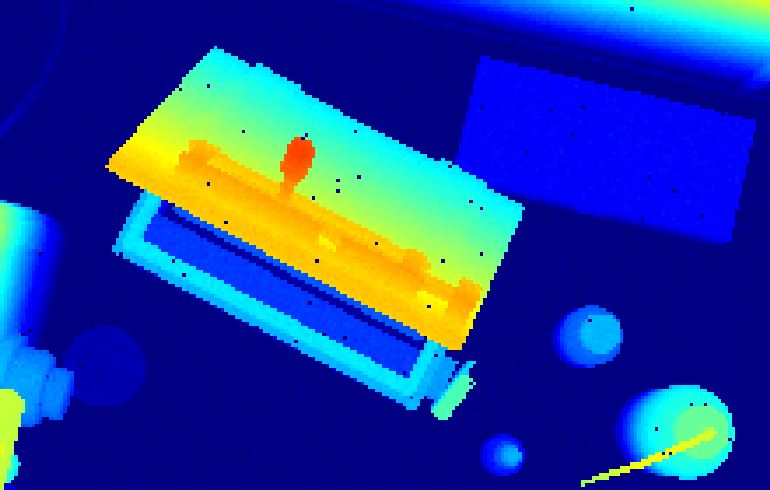

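The crops show the lid plane clearly, with the front rim running from (118,248) to (412,405) in the crop. The keeper is at about (452,388) and the handle knob at (298,158), red in the height map. Next I fit the carrier frame.

```bash
cat > fit.py <<'E'
from h import *
from scipy.optimize import least_squares
np.set_printoptions(precision=4,suppress=True)
w=np.load("wt.npy")
def crop(poly):
    m=np.zeros((400,640),np.uint8)
    cv2.fillPoly(m,[np.round(np.array(poly)/3.5+[220,100]).astype(int)],1)
    q=w[m>0]; return q[np.isfinite(q).all(1)]
# lid plane: region behind the channel
q=crop([(225,75),(480,215),(440,250),(330,205),(215,130),(180,110)])
c=q.mean(0); 
for _ in range(4):
    n=np.linalg.svd(q-c,full_matrices=False)[2][2]; r=(q-c)@n; k=abs(r)<.004; q=q[k]; c=q.mean(0)
n*=np.sign(n[2]); ang=np.arccos(n[2]); 
yc=np.cross([0,0,1],-n[:]*[1,1,0]); 
print("n",n,"angle",ang,"rms",r[k].std())
# normal of an opened lid (rot about y, front goes up): n=(sin a * +x)
xc=n*[1,1,0]; xc/=np.linalg.norm(xc); yc=np.cross([0,0,1],xc)
print("yaw plane",np.degrees(np.arctan2(xc[1],xc[0])))
# all lid points in the plane
L=crop([(210,40),(530,205),(470,360),(100,175)])
L=L[abs((L-c)@n)<.004]
yaw=np.arctan2(xc[1],xc[0])
xl=np.cross(yc,n)
uv=np.c_[(L-c)@xl,(L-c)@yc].astype(np.float32)
rect=cv2.minAreaRect(uv*1000); print("lid rect mm",rect)
# rim top
R=crop([(100,180),(160,180),(440,330),(480,360),(420,420),(100,250)])
R=R[(R[:,2]>.085)&(R[:,2]<.101)]
f=cv2.minAreaRect((R[:,:2]*1000).astype(np.float32)); print("rim",f,R[:,2].mean(),len(R))
K=crop([(425,415),(440,425),(480,365),(465,355)]);K=K[K[:,2]>.11]
print("keeper",K.mean(0),K[:,2].max(),len(K))
G=crop([(285,150),(300,130),(318,150),(305,180),(285,175)]);G=G[G[:,2]>.215]
print("grip",G.mean(0))
# joint estimate: hinge line at xh from rear edge
def fr(yaw): x=np.array([np.cos(yaw),np.sin(yaw),0]); return x,np.array([-x[1],x[0],0])
for name,P in dict(lid=L,rim=R,keeper=K,grip=G).items():
    for yw in [yaw]:
        x,y=fr(yw); print(name,"x",np.percentile(P@x,[.5,99.5]),"y",np.percentile(P@y,[.5,99.5]),"z",np.percentile(P[:,2],[.5,99.5]))
E
python3 fit.py
```

```text
n [ 0.6221 -0.3515  0.6996] angle 0.7959440270851872 rms 0.000883963467830873
yaw plane -29.46855789798036
lid rect mm ((-20.345218658447266, -3.8033065795898438), (235.6520233154297, 154.06211853027344), 89.09148406982422)
rim ((511.7723388671875, -370.84393310546875), (250.61997985839844, 47.54601287841797), 60.61241912841797) 0.09226041582223497 376
keeper [ 0.4467 -0.4738  0.1332] 0.13737923501140395 69
grip [ 0.5817 -0.383   0.2382]
lid x [0.6511 0.7581] y [-0.178   0.0541] z [0.1052 0.2065]
rim x [0.6043 0.6508] y [-0.1942  0.0538] z [0.0852 0.1006]
keeper x [0.6071 0.6383] y [-0.1982 -0.1862] z [0.1116 0.1374]
grip x [0.6843 0.7064] y [-0.0541 -0.0397] z [0.2276 0.2449]
```

```bash
cat >> h.py <<'E'
YAW=np.radians(-29.45)
X=np.array([np.cos(YAW),np.sin(YAW),0]);Y=np.array([-X[1],X[0],0])
O=.680*X-.062*Y
def loc(p): p=np.asarray(p)-O; return np.stack([p@X,p@Y,p[...,2]],-1)
def glob(l): return O+l[0]*X+l[1]*Y+np.array([0,0,l[2]])
E
python3 - <<'E'
from h import *
np.set_printoptions(precision=4,suppress=True)
print("O",O)
for n in("top","scene"):
    W=world(n,np.load(n+"0.npz")["d"]); l=loc(W).reshape(-1,3); l=l[np.isfinite(l).all(1)]
    # microscope: max height per local y band & x band
    print(n,"maxz rows y 120..400 step 20, cols x -400..200 step 50")
    for y in np.arange(.12,.42,.03):
        print("%.2f"%y,[("%.2f"%a[:,2].max() if len(a:=l[(l[:,1]>=y)&(l[:,1]<y+.03)&(l[:,0]>=x)&(l[:,0]<x+.05)])>3 else "-") for x in np.arange(-.4,.25,.05)])
    # lid section at y in 70..100 : profile x,z
    a=l[(l[:,1]>.07)&(l[:,1]<.11)&(l[:,2]>.08)&(abs(l[:,0])<.1)]
    for x in np.arange(-.09,.1,.01):
        b=a[(a[:,0]>=x)&(a[:,0]<x+.01)]
        if len(b): print("%.3f n%d med %.4f max %.4f"%(x,len(b),np.median(b[:,2]),b[:,2].max()))
    # keeper
    k=l[(l[:,1]>-.145)&(l[:,1]<-.12)&(l[:,2]>.1)&(l[:,0]<-.03)&(l[:,0]>-.09)]
    if len(k): print("keeper",k.min(0),k.max(0),np.median(k,0))
W=world("top",np.load("top0.npz")["d"])
for n,(u,v) in dict(stain=(390,195),oil=(364,230)).items(): print(n,loc(W[v,u]))
E
```

```text
O [ 0.5617 -0.3883  0.    ]
top maxz rows y 120..400 step 20, cols x -400..200 step 50
0.12 ['0.40', '0.38', '0.38', '0.33', '0.31', '0.02', '0.01', '0.07', '-', '0.00', '0.01', '0.42', '-']
0.15 ['0.39', '0.38', '0.37', '0.32', '0.31', '0.26', '0.19', '0.00', '0.01', '0.00', '0.01', '0.41', '-']
0.18 ['0.39', '0.38', '0.37', '0.31', '0.31', '0.26', '0.18', '0.01', '0.01', '0.01', '0.40', '0.40', '-']
0.21 ['0.38', '0.37', '0.36', '0.31', '0.31', '0.25', '0.17', '0.01', '0.01', '0.00', '0.39', '-', '-']
0.24 ['-', '-', '-', '0.31', '0.31', '0.24', '0.14', '0.02', '0.01', '0.01', '0.37', '-', '-']
0.27 ['-', '-', '-', '-', '-', '-', '0.17', '0.18', '0.22', '0.05', '0.36', '-', '-']
0.30 ['-', '-', '-', '-', '-', '0.00', '0.19', '0.25', '0.26', '0.18', '0.35', '-', '-']
0.33 ['-', '-', '-', '-', '-', '0.00', '0.21', '0.26', '0.26', '0.20', '0.34', '-', '-']
0.36 ['0.00', '0.00', '-', '0.02', '0.00', '0.00', '0.22', '0.28', '0.28', '0.32', '0.33', '-', '-']
0.39 ['0.00', '0.00', '0.02', '0.03', '0.02', '0.03', '0.22', '0.28', '0.28', '0.32', '-', '-', '-']
-0.080 n44 med 0.0920 max 0.10
[... 1556 characters left out ...]
0.28', '-', '0.35', '-', '-', '-']
-0.090 n5 med 0.0936 max 0.0947
-0.080 n79 med 0.0973 max 0.1118
-0.070 n36 med 0.1079 max 0.1106
-0.060 n29 med 0.1019 max 0.1104
-0.050 n41 med 0.1061 max 0.2069
-0.040 n72 med 0.2045 max 0.2079
-0.030 n62 med 0.1496 max 0.2120
-0.020 n44 med 0.1029 max 0.2183
-0.010 n36 med 0.1000 max 0.2142
-0.000 n6 med 0.0899 max 0.2047
0.020 n12 med 0.1516 max 0.1564
0.030 n26 med 0.1422 max 0.1488
0.040 n22 med 0.1344 max 0.1386
0.050 n24 med 0.1261 max 0.1311
0.060 n21 med 0.1153 max 0.1208
0.070 n8 med 0.1094 max 0.1114
keeper [-0.0789 -0.1403  0.101 ] [-0.0457 -0.1243  0.1384] [-0.0645 -0.1331  0.126 ]
stain [ 0.0273 -0.2     0.0922]
oil [-0.0739 -0.1845  0.0866]
```

Call:
{"fn": "step_arm", "kwargs": {"increments": [0,0,-0.9,0,0,0.0397,0,0,-0.9,0,0,0.0397], "gripper": 0}}

```text
time: 0.3
eef_pos: [0.2188, 0.5323, 0.2893]
ee_rot: [[-0.869, 0.494, 0.001], [0.494, 0.869, 0.002], [-0.0, 0.002, -1.0]]
force: [0.4, -0.4, 1.1]
width: 0.845
grasp_force: 0.0
```

Call:
{"fn": "step_arm", "kwargs": {"increments": [0,0,-0.9,0,0,0,0,0,-0.9,0,0,0]}}

```text
time: 0.5
eef_pos: [0.2189, 0.5325, 0.3629]
ee_rot: [[-0.871, 0.492, 0.003], [0.492, 0.871, 0.004], [-0.0, 0.005, -1.0]]
force: [-0.3, 0.4, 0.2]
width: 0.677
grasp_force: 0.0
```

Call:
{"fn": "step_arm", "kwargs": {"increments": [0,0,-0.9,0,0,0,0,0,-0.9,0,0,0]}}

```text
time: 0.7
eef_pos: [0.2187, 0.5322, 0.4349]
ee_rot: [[-0.871, 0.492, 0.003], [0.492, 0.871, 0.004], [-0.0, 0.005, -1.0]]
force: [0.5, -0.0, 1.0]
width: 0.503
grasp_force: 0.0
```

Call:
{"fn": "step_arm", "kwargs": {"increments": [0,0,-0.9,0,0,0,0,0,-0.9,0,0,0,0,0,-0.9,0,0,0]}}

```text
time: 1.0
eef_pos: [0.2189, 0.5324, 0.5066]
ee_rot: [[-0.871, 0.492, 0.004], [0.492, 0.871, 0.006], [-0.001, 0.007, -1.0]]
force: [-0.3, 0.3, -0.2]
width: 0.237
grasp_force: 0.0
```

Call:
{"fn": "step_arm", "kwargs": {"increments": [-1,0,0,0,0,0,-1,0,0,0,0,0]}}

```text
time: 1.2
eef_pos: [0.2894, 0.4916, 0.5004]
ee_rot: [[-0.871, 0.492, -0.001], [0.492, 0.871, -0.003], [-0.0, -0.003, -1.0]]
force: [0.1, -0.7, -0.8]
width: 0.064
grasp_force: 0.0
```

Call:
{"fn": "step_arm", "kwargs": {"increments": [-1,0,0,0,0,0,-1,0,0,0,0,0]}}

```text
time: 1.4
eef_pos: [0.3599, 0.4514, 0.5]
ee_rot: [[-0.87, 0.494, -0.002], [0.494, 0.87, -0.003], [0.001, -0.004, -1.0]]
force: [0.7, 0.3, -0.3]
width: 0.006
grasp_force: 0.0
```

Call:
{"fn": "step_arm", "kwargs": {"increments": [-1,-0.5,0,0,0,0,-1,-0.5,0,0,0,0]}}

```text
time: 1.6
eef_pos: [0.4089, 0.3771, 0.4999]
ee_rot: [[-0.87, 0.493, -0.003], [0.493, 0.87, -0.002], [0.002, -0.004, -1.0]]
force: [0.3, 0.1, -0.7]
width: 0.012
grasp_force: 0.0
```

Call:
{"fn": "step_arm", "kwargs": {"increments": [-0.76,-1,0,0,0,0,-0.76,-1,0,0,0,0]}}

```text
time: 1.8
eef_pos: [0.4214, 0.278, 0.4999]
ee_rot: [[-0.871, 0.492, -0.004], [0.492, 0.871, -0.002], [0.003, -0.003, -1.0]]
force: [0.3, -0.4, 0.7]
width: 0.004
grasp_force: 0.0
```

Call:
{"fn": "step_arm", "kwargs": {"increments": [-0.76,-1,0,0,0,0,-0.76,-1,0,0,0,0]}}

```text
time: 2.0
eef_pos: [0.4343, 0.1789, 0.5005]
ee_rot: [[-0.871, 0.492, -0.003], [0.492, 0.871, -0.0], [0.002, -0.002, -1.0]]
force: [1.3, -0.2, -0.1]
width: 0.004
grasp_force: 0.0
```

Call:
{"fn": "step_arm", "kwargs": {"increments": [-0.76,-1,0,0,0,0,-0.76,-1,0,0,0,0]}}

```text
time: 2.2
eef_pos: [0.4478, 0.0798, 0.5006]
ee_rot: [[-0.871, 0.492, -0.003], [0.492, 0.871, 0.0], [0.002, -0.001, -1.0]]
force: [2.1, 0.4, 0.0]
width: 0.003
grasp_force: 0.0
```

Call:
{"fn": "step_arm", "kwargs": {"increments": [-0.76,-1,0,0,0,0,-0.76,-1,0,0,0,0,-0.76,-1,0,0,0,0]}}

```text
time: 2.5
eef_pos: [0.4618, -0.0229, 0.4993]
ee_rot: [[-0.866, 0.499, -0.005], [0.499, 0.866, 0.0], [0.005, -0.003, -1.0]]
force: [0.4, 0.3, -0.3]
width: 0.001
grasp_force: 0.0
```

Call:
{"fn": "step_arm", "kwargs": {"increments": [-0.85,-0.98,0,0,0,0,-0.85,-0.98,0,0,0,0,-0.85,-0.98,0,0,0,0]}}

```text
time: 2.8
eef_pos: [0.4826, -0.1231, 0.4991]
ee_rot: [[-0.868, 0.496, -0.005], [0.496, 0.868, 0.002], [0.005, -0.001, -1.0]]
force: [0.3, 0.8, -1.0]
width: 0.003
grasp_force: 0.0
```

Call:
{"fn": "step_arm", "kwargs": {"increments": [-0.85,-0.98,0,0,0,0,-0.85,-0.98,0,0,0,0,-0.85,-0.98,0,0,0,0]}}

```text
time: 3.1
eef_pos: [0.5033, -0.2244, 0.4986]
ee_rot: [[-0.869, 0.496, -0.005], [0.496, 0.869, 0.003], [0.006, -0.0, -1.0]]
force: [0.5, -0.0, -0.4]
width: 0.005
grasp_force: 0.0
```

Call:
{"fn": "step_arm", "kwargs": {"increments": [-0.85,-0.98,0,0,0,0,-0.85,-0.98,0,0,0,0,-0.85,-0.98,0,0,0,0]}}

```text
time: 3.4
eef_pos: [0.5241, -0.326, 0.4974]
ee_rot: [[-0.869, 0.495, -0.006], [0.495, 0.869, 0.005], [0.007, 0.001, -1.0]]
force: [-0.1, -0.4, -1.1]
width: 0.003
grasp_force: 0.0
```

Call:
{"fn": "step_arm", "kwargs": {"increments": [-0.85,-0.98,0,0,0,0,-0.85,-0.98,0,0,0,0,-0.85,-0.98,0,0,0,0]}}

```text
time: 3.7
eef_pos: [0.5453, -0.4283, 0.4948]
ee_rot: [[-0.869, 0.495, -0.007], [0.495, 0.869, 0.007], [0.01, 0.003, -1.0]]
force: [-1.6, -0.1, -1.3]
width: 0.001
grasp_force: 0.0
```

```bash
cat >> h.py <<'E'
def st():
    s=read_state(); np.set_printoptions(precision=4,suppress=True)
    print("t",s["time"],"loc",loc(s["eef_pos"]),"F loc",np.array([s["force"]@X,s["force"]@Y,s["force"][2]]),"w",s["width"],"g",s["grasp_force"])
    print(s["joints"]); R=s["ee_rot"]; print(np.array([X,Y,[0,0,1]])@R); return s
E
python3 -c "from h import *;st()"
```

```text
t 3.7 loc [ 0.0054 -0.0429  0.4948] F loc [-1.3119 -0.8838 -1.2731] w 0.0008407613267664996 g 0.0
[ -48.0931   31.3307   32.1106   -0.0283  117.1374 -108.4484]
[[-0.9999  0.0036 -0.0097]
 [ 0.0036  1.      0.0028]
 [ 0.0097  0.0028 -0.9999]]
```

Call:
{"fn": "step_arm", "kwargs": {"increments": [0,0,1,0,0,0,0,0,1,0,0,0]}}

```text
time: 3.9
eef_pos: [0.5448, -0.4223, 0.4193]
ee_rot: [[-0.871, 0.491, -0.002], [0.491, 0.871, 0.003], [0.003, 0.002, -1.0]]
force: [0.5, -0.5, -1.1]
width: 0.005
grasp_force: 0.0
```

Call:
{"fn": "step_arm", "kwargs": {"increments": [0,0,1,0,0,0,0,0,1,0,0,0]}}

```text
time: 4.1
eef_pos: [0.5442, -0.4208, 0.3388]
ee_rot: [[-0.871, 0.491, -0.003], [0.491, 0.871, 0.004], [0.004, 0.002, -1.0]]
force: [-1.1, 0.6, 0.2]
width: 0.003
grasp_force: 0.0
```

Call:
{"fn": "step_arm", "kwargs": {"increments": [0,0,1,0,0,0,0,0,1,0,0,0,0,0,1,0,0,0]}}

```text
time: 4.4
eef_pos: [0.5428, -0.4199, 0.2567]
ee_rot: [[-0.871, 0.491, -0.007], [0.491, 0.871, 0.009], [0.011, 0.004, -1.0]]
force: [0.4, -0.1, -0.0]
width: 0.005
grasp_force: 0.0
```

Run:
```python
from h import *
st()
p,d=camera("wrist"); cv2.imwrite("pics/w1.png",p[:,:,::-1])
```

```text
t 4.4 loc [-0.0009 -0.0367  0.2567] F loc [ 0.413   0.1593 -0.0361] w 0.004714792457961012 g 0.0
[ -47.7989   24.9399   67.4156    0.0356   88.2942 -108.4168]
[[-0.9999 -0.0011 -0.0106]
 [-0.0012  1.      0.0042]
 [ 0.0106  0.0042 -0.9999]]
```

View pics/w1.png

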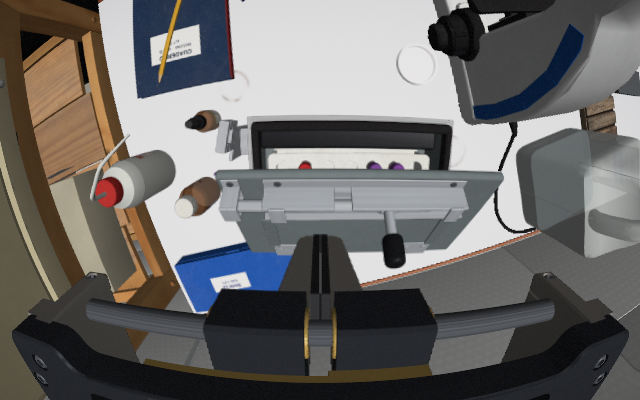

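The fingers are above the lid but close to the channel's rear wall. The knob is at (393,250) and the lid's front edge lies along row 175. I'll shift rearward, then descend.

Call:
{"fn": "step_arm", "kwargs": {"increments": [-0.3,0,0.4,0,0,0,-0.3,0,0.8,0,0,0,-0.3,0,0.8,0,0,0]}}

```text
time: 4.75
eef_pos: [0.5647, -0.4345, 0.1962]
ee_rot: [[-0.871, 0.491, -0.003], [0.491, 0.871, 0.004], [0.005, 0.002, -1.0]]
force: [0.1, 0.2, -1.1]
width: 0.001
grasp_force: 0.0
```

Call:
{"fn": "step_arm", "kwargs": {"increments": [0,0,0.1,0,0,0,0,0,0.2,0,0,0,0,0,0.3,0,0,0]}}

```text
time: 5.05
eef_pos: [0.5659, -0.4373, 0.1769]
ee_rot: [[-0.871, 0.492, 0.003], [0.492, 0.871, -0.003], [-0.004, -0.001, -1.0]]
force: [-0.3, -0.4, 0.5]
width: 0.007
grasp_force: 0.0
```

```bash
python3 -c "from h import *;st()"
```

```text
t 5.05 loc [ 0.0278 -0.0405  0.1769] F loc [-0.0562 -0.4572  0.4681] w 0.007473350975674191 g 0.0
[ -47.3429   31.0347   68.1034    0.0024   80.6349 -107.8638]
[[-1.      0.0005  0.0038]
 [ 0.0005  1.     -0.0012]
 [-0.0038 -0.0012 -1.    ]]
```

Call:
{"fn": "step_arm", "kwargs": {"increments": [0,0,0.06,0,0,0,0,0,0.12,0,0,0,0,0,0.12,0,0,0]}}

```text
time: 5.35
eef_pos: [0.5648, -0.4363, 0.1642]
ee_rot: [[-0.87, 0.492, -0.001], [0.492, 0.87, 0.001], [0.001, 0.0, -1.0]]
force: [0.2, 0.8, -0.2]
width: 0.006
grasp_force: 0.0
```

Call:
{"fn": "step_arm", "kwargs": {"increments": [0,0,0.06,0,0,0,0,0,0.12,0,0,0,0,0,0.12,0,0,0]}}

```text
time: 5.65
eef_pos: [0.5651, -0.4366, 0.155]
ee_rot: [[-0.87, 0.492, -0.0], [0.492, 0.87, -0.0], [0.0, -0.0, -1.0]]
force: [0.3, -1.3, 0.2]
width: 0.01
grasp_force: 0.4
```

Call:
{"fn": "step_arm", "kwargs": {"increments": [0.04,0,0.06,0,0,0,0.08,0,0.12,0,0,0,0.08,0,0.12,0,0,0]}}

```text
time: 5.95
eef_pos: [0.5588, -0.433, 0.1449]
ee_rot: [[-0.87, 0.492, -0.001], [0.492, 0.87, 0.001], [0.002, 0.0, -1.0]]
force: [0.6, -1.3, 1.3]
width: 0.003
grasp_force: 0.7
```

Call:
{"fn": "step_arm", "kwargs": {"increments": [0.04,0,0.06,0,0,0,0.08,0,0.12,0,0,0,0.08,0,0.12,0,0,0]}}

```text
time: 6.25
eef_pos: [0.5532, -0.4298, 0.1348]
ee_rot: [[-0.87, 0.492, -0.001], [0.492, 0.87, 0.001], [0.002, 0.0, -1.0]]
force: [0.2, -0.9, 0.7]
width: 0.008
grasp_force: 0.4
```

Run:
```python
from h import *
st()
p,d=camera("wrist"); cv2.imwrite("pics/w2.png",p[80:380,120:520,::-1])
w=world("top",camera("top")[1]);l=loc(w).reshape(-1,3)
for x in np.arange(-.06,.07,.02):
    b=l[(l[:,1]>.08)&(l[:,1]<.11)&(abs(l[:,0]-x)<.005)&(l[:,2]>.09)]
    if len(b): print(x,np.median(b[:,2]),len(b))
```

```text
t 6.25 loc [ 0.013  -0.0402  0.1348] F loc [ 0.577  -0.7083  0.7141] w 0.008112265347521378 g 0.41671193204820156
[ -47.6903   30.9932   72.9904   -0.0155   76.1214 -108.2011]
[[-1.      0.0006 -0.0018]
 [ 0.0006  1.      0.0003]
 [ 0.0018  0.0003 -1.    ]]
-0.06 0.16165549202118484 55
-0.039999999999999994 0.1548084993335536 28
-0.01999999999999999 0.14620079561368166 18
1.3877787807814457e-17 0.13876846576573476 18
0.020000000000000018 0.13059590867787155 5
```

Call:
{"fn": "step_arm", "kwargs": {"increments": [0.03,0,0.06,0,0,0,0.06,0,0.13,0,0,0,0.06,0,0.13,0,0,0]}}

```text
time: 6.65
eef_pos: [0.5493, -0.4274, 0.1245]
ee_rot: [[-0.871, 0.492, -0.001], [0.492, 0.871, 0.001], [0.001, 0.0, -1.0]]
force: [1.1, -0.9, 0.8]
width: 0.004
grasp_force: 0.3
```

Call:
{"fn": "step_arm", "kwargs": {"increments": [0.02,0,0.06,0,0,0,0.03,0,0.11,0,0,0,0.03,0,0.11,0,0,0]}}

```text
time: 6.95
eef_pos: [0.5472, -0.4263, 0.1159]
ee_rot: [[-0.871, 0.492, -0.001], [0.492, 0.871, 0.001], [0.002, 0.0, -1.0]]
force: [-0.1, 0.8, 0.1]
width: 0.001
grasp_force: 0.2
```

```bash
cat >> h.py <<'E'
def lid():
    w=world("top",camera("top")[1]);l=loc(w).reshape(-1,3)
    b=l[(((l[:,1]>.08)&(l[:,1]<.112))|((l[:,1]<-.08)&(l[:,1]>-.11)))&(l[:,0]>-.03)&(l[:,0]<.055)&(l[:,2]>.09)]
    c=np.polyfit(b[:,0],b[:,2],1); print("lid slope",c, "angle",-np.arctan(c[0]),len(b))
    return l
E
python3 - <<'E'
from h import *
st(); lid()
E
```

```text
t 6.95 loc [ 0.0061 -0.0402  0.1159] F loc [-0.4921  0.6482  0.1295] w 0.0011635240049730972 g 0.17195352906128392
[ -47.8702   30.9914   75.212    -0.0096   73.886  -108.3883]
[[-1.      0.0005 -0.0015]
 [ 0.0005  1.      0.0003]
 [ 0.0015  0.0003 -1.    ]]
lid slope [1.5163 0.4058] angle -0.9877743167139483 1050
```

Call:
{"fn": "step_arm", "kwargs": {"increments": [0,0,0.03,0,0,0,0,0,0.05,0,0,0,0,0,0.05,0,0,0,0,0,0.05,0,0,0]}}

```text
time: 7.4
eef_pos: [0.5478, -0.4268, 0.1128]
ee_rot: [[-0.871, 0.492, 0.0], [0.492, 0.871, -0.0], [-0.0, -0.0, -1.0]]
force: [-0.3, 0.5, 0.8]
width: 0.005
grasp_force: 0.3
```

Call:
{"fn": "step_arm", "kwargs": {"increments": [0,0,0.02,0,0,0,0,0,0.03,0,0,0,0,0,0.03,0,0,0,0,0,0.03,0,0,0]}}

```text
time: 7.8
eef_pos: [0.5477, -0.4268, 0.1105]
ee_rot: [[-0.871, 0.492, 0.0], [0.492, 0.871, -0.0], [-0.0, -0.0, -1.0]]
force: [-1.0, 0.3, 2.0]
width: 0.003
grasp_force: 0.9
```

```bash
sed -i 's/(l\[:,2\]>.09)\]/(l[:,2]>.09)\&(l[:,2]<.125)]/' h.py
python3 - <<'E'
from h import *
st(); lid()
E
```

```text
t 7.8 loc [ 0.0068 -0.0403  0.1105] F loc [-1.0145 -0.2752  2.0448] w 0.0029747513107342733 g 0.8686260864669748
[ -47.8676   31.3128   75.3918   -0.0009   73.2934 -108.3858]
[[-1.      0.0006  0.    ]
 [ 0.0006  1.     -0.    ]
 [-0.     -0.     -1.    ]]
lid slope [-0.0927  0.1106] angle 0.09244035197678183 169
```

Call:
{"fn": "step_arm", "kwargs": {"increments": [0,0,-0.6,0,0,0,0,0,-1,0,0,0,0,0,-1,0,0,0], "gripper": 0}}

```text
time: 8.15
eef_pos: [0.5503, -0.4292, 0.1973]
ee_rot: [[-0.871, 0.492, 0.008], [0.492, 0.871, -0.008], [-0.011, -0.003, -1.0]]
force: [-0.1, -0.1, 0.8]
width: 0.001
grasp_force: 0.0
```

Call:
{"fn": "step_arm", "kwargs": {"increments": [-0.3,-0.6,-0.4,0,0,0,-0.3,-0.6,-0.4,0,0,0,-0.3,-0.6,-0.4,0,0,0], "gripper": 0.5}}

```text
time: 8.45
eef_pos: [0.5448, -0.4823, 0.2228]
ee_rot: [[-0.87, 0.494, 0.001], [0.494, 0.87, -0.002], [-0.002, -0.001, -1.0]]
force: [0.6, -0.1, 0.0]
width: 0.245
grasp_force: 0.0
```

Run:
```python
from h import *
st()
p,d=camera("top"); l=loc(world("top",d)); np.save("l.npy",l)
cv2.imwrite("pics/t3.png",cv2.resize(p[100:240,220:440,::-1],(770,490),interpolation=cv2.INTER_CUBIC))
q=l.reshape(-1,3)
b=q[(((q[:,1]>.08)&(q[:,1]<.112))|((q[:,1]<-.08)&(q[:,1]>-.11)))&(q[:,0]>-.03)&(q[:,0]<.055)&(q[:,2]>.09)&(q[:,2]<.125)]
print("lid",np.polyfit(b[:,0],b[:,2],1))
k=q[(abs(q[:,0]+.05)<.03)&(abs(q[:,1]-.01)<.04)&(q[:,2]>.145)&(q[:,2]<.19)]
print("knob",k.min(0),k.max(0),np.median(k,0),len(k)); t=k[k[:,2]>.172]; print(t.mean(0),len(t))
```

```text
t 8.45 loc [ 0.0315 -0.0901  0.2228] F loc [0.5553 0.2172 0.0189] w 0.24544626722691498 g 0.0
[ -51.0037   31.6036   62.1477   -0.0001   86.1348 -111.4074]
[[-1.      0.0026  0.0018]
 [ 0.0026  1.     -0.0007]
 [-0.0018 -0.0007 -1.    ]]
lid [-0.0878  0.1108]
knob [-0.0611  0.0075  0.1593] [-0.0467  0.0221  0.1807] [-0.0545  0.0138  0.1774] 48
[-0.0539  0.0144  0.1772] 43
```

View pics/t3.png

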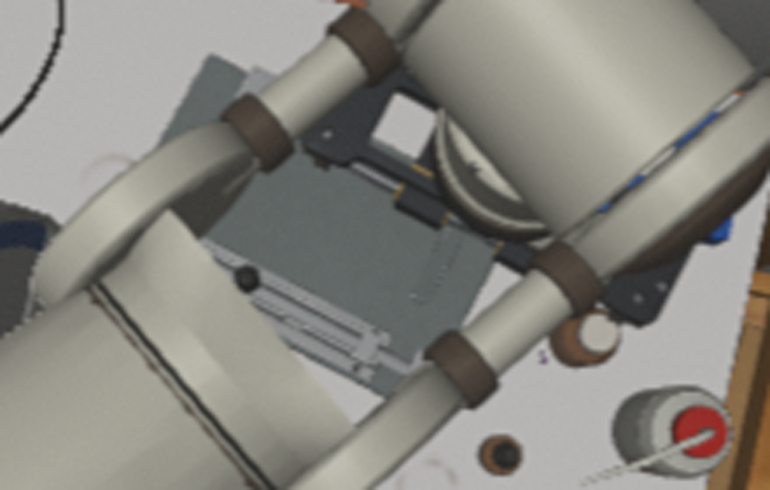

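The lid is closed to about 0.09. The knob sits at crop pixel (247,279), which is local (-54, 14.5) mm with its top at 178 mm, as expected. I'll move over it.

Call:
{"fn": "step_arm", "kwargs": {"increments": [0.5,0.6,0,0,0,0,1,1,0,0,0,0,1,1,0,0,0,0]}}

```text
time: 8.8
eef_pos: [0.5129, -0.3645, 0.2189]
ee_rot: [[-0.872, 0.489, -0.005], [0.489, 0.872, 0.007], [0.008, 0.004, -1.0]]
force: [1.3, -0.5, 0.9]
width: 0.503
grasp_force: 0.0
```

Call:
{"fn": "step_arm", "kwargs": {"increments": [0.07,0.3,0,0,0,0,0.07,0.3,0,0,0,0,0.07,0.3,0,0,0,0]}}

```text
time: 9.1
eef_pos: [0.5216, -0.3467, 0.2217]
ee_rot: [[-0.871, 0.491, -0.001], [0.491, 0.871, 0.001], [0.001, 0.0, -1.0]]
force: [-0.4, -0.3, 0.1]
width: 0.503
grasp_force: 0.0
```

Run:
```python
from h import *
st()
p,d=camera("wrist"); cv2.imwrite("pics/w3.png",p[:,:,::-1])
```

```text
t 9.1 loc [-0.0553  0.0166  0.2217] F loc [-0.2088 -0.4078  0.124 ] w 0.5031462211587456 g 0.0
[ -44.637    16.3928   82.144    -0.0128   81.5283 -105.2503]
[[-1.     -0.0011 -0.0012]
 [-0.0011  1.      0.0001]
 [ 0.0012  0.0001 -1.    ]]
```

View pics/w3.png

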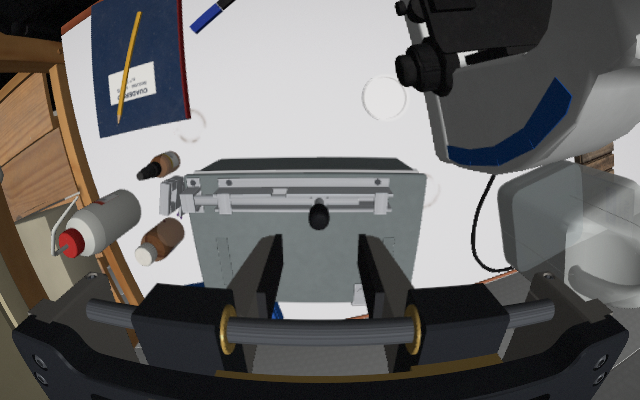

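The knob at (319,215) is centred between the open fingers. I'll descend and grip.

Call:
{"fn": "step_arm", "kwargs": {"increments": [0,0,0.4,0,0,0,0,0,0.8,0,0,0,0,0,0.91,0,0,0,0,0,0.91,0,0,0]}}

```text
time: 9.55
eef_pos: [0.5206, -0.3474, 0.1478]
ee_rot: [[-0.87, 0.493, -0.003], [0.493, 0.87, 0.003], [0.004, 0.001, -1.0]]
force: [-0.4, -0.1, -0.2]
width: 0.499
grasp_force: 0.0
```

Call:
{"fn": "step_arm", "kwargs": {"increments": [0,0,0,0,0,0,0,0,0,0,0,0,0,0,0,0,0,0,0,0,0,0,0,0,0,0,0,0,0,0,0,0,0,0,0,0], "gripper": 0, "squeeze": 30}}

```text
time: 10.15
eef_pos: [0.522, -0.3481, 0.1506]
ee_rot: [[-0.871, 0.492, 0.001], [0.492, 0.871, -0.001], [-0.001, -0.001, -1.0]]
force: [0.4, 0.6, 2.3]
width: 0.164
grasp_force: 30.0
```

```bash
python3 -c "from h import *;st()"
```

```text
t 10.15 loc [-0.0544  0.0155  0.1506] F loc [0.0274 0.6693 2.3382] w 0.16358445930273915 g 30.00054895877838
[ -44.7091   19.6088   86.3576   -0.0104   73.9532 -105.2276]
[[-1.      0.0005  0.0013]
 [ 0.0005  1.     -0.0005]
 [-0.0013 -0.0005 -1.    ]]
```

Call:
{"fn": "step_arm", "kwargs": {"increments": [0,-0.06,0,0,0,0,0,-0.12,0,0,0,0,0,-0.15,0,0,0,0,0,-0.15,0,0,0,0]}}

```text
time: 10.55
eef_pos: [0.5156, -0.359, 0.1502]
ee_rot: [[-0.87, 0.493, 0.0], [0.493, 0.87, -0.001], [-0.001, -0.001, -1.0]]
force: [-0.0, 0.1, 4.8]
width: 0.167
grasp_force: 30.0
```

```bash
python3 -c "from h import *;st()"
```

```text
t 10.55 loc [-0.0545  0.003   0.1502] F loc [-0.06    0.0724  4.8395] w 0.16728912493653972 g 30.00082165002823
[ -45.8317   19.7787   86.1907   -0.0259   73.9726 -106.3098]
[[-1.      0.0011  0.0008]
 [ 0.0011  1.     -0.0007]
 [-0.0008 -0.0007 -1.    ]]
```

Call:
{"fn": "step_arm", "kwargs": {"increments": [0,-0.03,0,0,0,0,0,-0.05,0,0,0,0,0,-0.07,0,0,0,0,0,-0.07,0,0,0,0]}}

```text
time: 10.95
eef_pos: [0.513, -0.3633, 0.1499]
ee_rot: [[-0.87, 0.492, 0.0], [0.492, 0.87, -0.001], [-0.0, -0.0, -1.0]]
force: [1.5, 0.5, 4.3]
width: 0.166
grasp_force: 30.0
```

```bash
python3 -c "from h import *;st()"
```

```text
t 10.95 loc [-0.0546 -0.0021  0.1499] F loc [1.0917 1.1551 4.2842] w 0.16649168310603996 g 30.000826120376587
[ -46.2962   19.8634   86.114    -0.0114   73.9933 -106.8069]
[[-1.      0.0006  0.0004]
 [ 0.0006  1.     -0.0003]
 [-0.0004 -0.0003 -1.    ]]
```

Call:
{"fn": "step_arm", "kwargs": {"increments": [0,-0.01,0,0,0,0,0,-0.02,0,0,0,0,0,-0.02,0,0,0,0]}}

```text
time: 11.25
eef_pos: [0.5126, -0.3639, 0.1498]
ee_rot: [[-0.871, 0.492, 0.001], [0.492, 0.871, 0.001], [-0.0, 0.001, -1.0]]
force: [3.1, 2.9, 3.6]
width: 0.165
grasp_force: 30.0
```

Call:
{"fn": "step_arm", "kwargs": {"increments": [0,-0.01,0,0,0,0,0,-0.02,0,0,0,0,0,-0.02,0,0,0,0]}}

```text
time: 11.55
eef_pos: [0.5124, -0.3642, 0.1498]
ee_rot: [[-0.871, 0.492, 0.002], [0.492, 0.871, 0.003], [-0.0, 0.003, -1.0]]
force: [5.3, 5.6, 5.1]
width: 0.168
grasp_force: 30.0
```

```bash
python3 -c "from h import *;st()"
```

```text
t 11.55 loc [-0.0547 -0.0032  0.1498] F loc [1.8564 7.5104 5.0817] w 0.1681604038691698 g 30.001133680343628
[ -46.4931   19.901    86.0771    0.1843   74.0646 -107.0847]
[[-1.      0.0002  0.0002]
 [ 0.0002  1.      0.0032]
 [-0.0002  0.0032 -1.    ]]
```

Call:
{"fn": "step_arm", "kwargs": {"increments": [0,0.008,0.006,0,0,0,0,0.008,0.012,0,0,0,0,0.008,0.018,0,0,0,0,0.008,0.024,0,0,0,0,0.008,0.024,0,0,0]}}

```text
time: 12.05
eef_pos: [0.5124, -0.3642, 0.1485]
ee_rot: [[-0.871, 0.492, 0.001], [0.492, 0.871, 0.002], [-0.0, 0.002, -1.0]]
force: [2.9, 5.5, 7.3]
width: 0.161
grasp_force: 30.0
```

```bash
python3 -c "from h import *;st()"
```

```text
t 12.05 loc [-0.0547 -0.0032  0.1485] F loc [-0.1719  6.2514  7.3093] w 0.16104480351167308 g 30.00156819820404
[ -46.4515   19.9653   86.1566    0.1094   73.8996 -107.0305]
[[-1.      0.      0.0002]
 [ 0.      1.      0.0019]
 [-0.0002  0.0019 -1.    ]]
```

Call:
{"fn": "step_arm", "kwargs": {"increments": [0,0,0.006,0,0,0,0,0,0.012,0,0,0,0,0,0.018,0,0,0,0,0,0.018,0,0,0]}}

```text
time: 12.45
eef_pos: [0.5123, -0.3642, 0.1471]
ee_rot: [[-0.871, 0.492, 0.001], [0.492, 0.871, 0.002], [0.0, 0.002, -1.0]]
force: [2.8, 5.6, 7.2]
width: 0.163
grasp_force: 30.0
```

Call:
{"fn": "step_arm", "kwargs": {"increments": [0,0,0.006,0,0,0,0,0,0.012,0,0,0,0,0,0.018,0,0,0,0,0,0.018,0,0,0]}}

```text
time: 12.85
eef_pos: [0.5114, -0.3653, 0.1455]
ee_rot: [[-0.871, 0.492, -0.001], [0.492, 0.871, -0.0], [0.001, -0.001, -1.0]]
force: [0.1, 1.9, 6.6]
width: 0.167
grasp_force: 30.0
```

```bash
python3 -c "from h import *;st()"
```

```text
t 12.85 loc [-0.0551 -0.0046  0.1455] F loc [-0.8393  1.7449  6.643 ] w 0.1672870755351258 g 30.001501142978668
[ -46.5069   20.1283   86.3006   -0.0587   73.5985 -107.0282]
[[-1.      0.0002 -0.0007]
 [ 0.0002  1.     -0.0008]
 [ 0.0007 -0.0008 -1.    ]]
```

Call:
{"fn": "step_arm", "kwargs": {"increments": [0,-0.02,0,0,0,0,0,-0.04,0,0,0,0,0,-0.05,0,0,0,0]}}

```text
time: 13.15
eef_pos: [0.5094, -0.3689, 0.1455]
ee_rot: [[-0.871, 0.492, -0.001], [0.492, 0.871, -0.0], [0.001, -0.001, -1.0]]
force: [-0.3, 2.3, 7.2]
width: 0.163
grasp_force: 30.0
```

```bash
python3 -c "from h import *;st()"
```

```text
t 13.15 loc [-0.0551 -0.0088  0.1455] F loc [-1.4419  1.8496  7.2369] w 0.16282996690815266 g 30.001519918441772
[ -46.8777   20.1905   86.2204   -0.0491   73.616  -107.3903]
[[-1.      0.0004 -0.0007]
 [ 0.0004  1.     -0.0006]
 [ 0.0007 -0.0006 -1.    ]]
```

Sliding freely inside the hole, so I'll continue to home.

Call:
{"fn": "step_arm", "kwargs": {"increments": [0,-0.03,0,0,0,0,0,-0.06,0,0,0,0,0,-0.08,0,0,0,0,0,-0.08,0,0,0,0]}}

```text
time: 13.55
eef_pos: [0.5061, -0.3746, 0.1454]
ee_rot: [[-0.871, 0.492, -0.001], [0.492, 0.871, -0.0], [0.001, -0.001, -1.0]]
force: [0.0, 2.7, 7.2]
width: 0.164
grasp_force: 30.0
```

Call:
{"fn": "step_arm", "kwargs": {"increments": [0,-0.02,0,0,0,0,0,-0.04,0,0,0,0,0,-0.05,0,0,0,0,0,-0.05,0,0,0,0]}}

```text
time: 13.95
eef_pos: [0.5042, -0.378, 0.1455]
ee_rot: [[-0.871, 0.492, -0.001], [0.492, 0.871, -0.0], [0.001, -0.001, -1.0]]
force: [0.2, 2.0, 7.3]
width: 0.161
grasp_force: 30.0
```

```bash
python3 -c "from h import *;st()"
```

```text
t 13.95 loc [-0.0551 -0.0193  0.1455] F loc [-0.8413  1.8138  7.2566] w 0.16082532979539402 g 30.0013929605484
[ -47.7981   20.3671   85.9975   -0.0579   73.6568 -108.3045]
[[-1.      0.0005 -0.0007]
 [ 0.0005  1.     -0.0008]
 [ 0.0007 -0.0008 -1.    ]]
```

Call:
{"fn": "step_arm", "kwargs": {"increments": [0,-0.01,0,0,0,0,0,-0.02,0,0,0,0,0,-0.02,0,0,0,0]}}

```text
time: 14.25
eef_pos: [0.5039, -0.3786, 0.1455]
ee_rot: [[-0.871, 0.492, -0.0], [0.492, 0.871, 0.001], [0.001, 0.001, -1.0]]
force: [1.0, 3.7, 6.6]
width: 0.166
grasp_force: 30.0
```

Call:
{"fn": "step_arm", "kwargs": {"increments": [0,-0.01,0,0,0,0,0,-0.01,0,0,0,0,0,-0.01,0,0,0,0]}}

```text
time: 14.55
eef_pos: [0.5038, -0.3786, 0.1454]
ee_rot: [[-0.871, 0.492, 0.0], [0.492, 0.871, 0.002], [0.001, 0.002, -1.0]]
force: [3.1, 4.9, 7.4]
width: 0.168
grasp_force: 30.0
```

```bash
python3 -c "from h import *;st()"
```

```text
t 14.55 loc [-0.0551 -0.02    0.1454] F loc [0.2822 5.7697 7.3728] w 0.16763862077444158 g 30.00165581703186
[ -47.9403   20.4025   85.9554    0.0948   73.7209 -108.5105]
[[-1.      0.0001 -0.0008]
 [ 0.0001  1.      0.0019]
 [ 0.0008  0.0019 -1.    ]]
```

The bolt is home: its stop is 17 mm past first keeper contact. Next I release, raise the grasp 8 mm and regrip lightly for folding.

Call:
{"fn": "step_arm", "kwargs": {"increments": [0,0.025,0,0,0,0,0,0.025,0,0,0,0,0,0.025,-0.05,0,0,0,0,0.025,-0.1,0,0,0,0,0.025,-0.1,0,0,0], "gripper": 0.35}}

```text
time: 15.05
eef_pos: [0.5046, -0.3787, 0.1538]
ee_rot: [[-0.87, 0.492, 0.001], [0.492, 0.87, -0.001], [-0.001, -0.001, -1.0]]
force: [-0.5, -0.2, 1.1]
width: 0.348
grasp_force: 0.0
```

Call:
{"fn": "step_arm", "kwargs": {"increments": [0,0,0,0,0,0,0,0,0,0,0,0,0,0,0,0,0,0,0,0,0,0,0,0,0,0,0,0,0,0], "gripper": 0, "squeeze": 5}}

```text
time: 15.55
eef_pos: [0.5043, -0.3782, 0.1529]
ee_rot: [[-0.871, 0.492, -0.0], [0.492, 0.871, -0.0], [0.0, -0.0, -1.0]]
force: [-1.2, -1.3, 0.4]
width: 0.174
grasp_force: 5.0
```

```bash
python3 -c "from h import *;st()"
```

```text
t 15.55 loc [-0.0549 -0.0193  0.1529] F loc [-0.359  -1.7068  0.4106] w 0.17376124909409224 g 5.000830963253975
[ -47.8208   19.977    85.6155   -0.0159   74.4162 -108.3348]
[[-1.      0.0006 -0.0002]
 [ 0.0006  1.     -0.0002]
 [ 0.0002 -0.0002 -1.    ]]
```

Call:
{"fn": "step_arm", "kwargs": {"increments": [0.06,-0.008,0,0,0,0,0.121,-0.008,0.01,0,0,0,0.17,-0.008,0.022,0,0,0,0.214,-0.008,0.039,0,0,0,0.214,-0.008,0.039,0,0,0]}}

```text
time: 16.05
eef_pos: [0.4888, -0.3696, 0.1499]
ee_rot: [[-0.871, 0.492, -0.0], [0.492, 0.871, 0.001], [0.001, 0.0, -1.0]]
force: [0.0, 1.7, 2.7]
width: 0.171
grasp_force: 5.0
```

```bash
python3 -c "from h import *;st()"
```

```text
t 16.05 loc [-0.0726 -0.0195  0.1499] F loc [-0.8016  1.5026  2.7226] w 0.17059297515912322 g 5.000137612223625
[ -48.3834   17.6912   88.8399    0.0106   73.5228 -108.9092]
[[-1.      0.0005 -0.0008]
 [ 0.0005  1.      0.0005]
 [ 0.0008  0.0005 -1.    ]]
```

Call:
{"fn": "step_arm", "kwargs": {"increments": [0.045,0,0.022,0,0,0,0.086,0,0.046,0,0,0,0.125,0,0.076,0,0,0,0.16,0,0.109,0,0,0,0.16,0,0.109,0,0,0]}}

```text
time: 16.55
eef_pos: [0.4773, -0.3632, 0.1403]
ee_rot: [[-0.871, 0.492, -0.002], [0.492, 0.871, 0.002], [0.002, 0.001, -1.0]]
force: [0.7, 4.6, 0.7]
width: 0.172
grasp_force: 5.0
```

Call:
{"fn": "step_arm", "kwargs": {"increments": [0.03,0,0.037,0,0,0,0.061,0,0.076,0,0,0,0.085,0,0.118,0,0,0,0.105,0,0.163,0,0,0,0.105,0,0.163,0,0,0]}}

```text
time: 17.05
eef_pos: [0.4701, -0.3593, 0.1271]
ee_rot: [[-0.871, 0.492, -0.001], [0.492, 0.871, 0.001], [0.002, 0.0, -1.0]]
force: [0.6, 3.3, 0.5]
width: 0.173
grasp_force: 5.0
```

Run:
```python
from h import *
st()
p,d=camera("wrist"); cv2.imwrite("pics/w4.png",p[:,:,::-1])
```

```text
t 17.05 loc [-0.0939 -0.0197  0.1271] F loc [-1.0882  3.2277  0.5098] w 0.1726215565351568 g 5.000034347176552
[ -49.0729   16.1301   93.5035   -0.0151   70.4607 -109.5848]
[[-1.      0.0006 -0.0016]
 [ 0.0006  1.      0.0003]
 [ 0.0016  0.0003 -1.    ]]
```

View pics/w4.png

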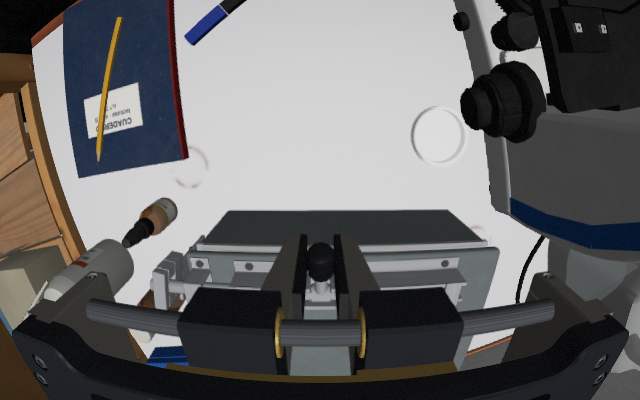

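The knob at (320,262) is folding forward between the fingers. I'll finish the fold.

Call:
{"fn": "step_arm", "kwargs": {"increments": [0.018,0,0.05,0,0,0,0.03,0,0.1,0,0,0,0.036,0,0.14,0,0,0,0.036,0,0.17,0,0,0,0.036,0,0.19,0,0,0,0.036,0,0.19,0,0,0]}}

```text
time: 17.7
eef_pos: [0.4679, -0.3581, 0.1124]
ee_rot: [[-0.871, 0.492, -0.001], [0.492, 0.871, 0.001], [0.001, 0.0, -1.0]]
force: [-0.9, 4.6, 0.3]
width: 0.17
grasp_force: 5.0
```

```bash
python3 -c "from h import *;st()"
```

```text
t 17.7 loc [-0.0965 -0.0198  0.1124] F loc [-3.0684  3.5689  0.3163] w 0.17043705962128775 g 4.996894262731075
[ -49.164    16.7222   94.5689   -0.013    68.7748 -109.6774]
[[-1.      0.0006 -0.0012]
 [ 0.0006  1.      0.0002]
 [ 0.0012  0.0002 -1.    ]]
```

Call:
{"fn": "step_arm", "kwargs": {"increments": [0,0,0.02,0,0,0,0,0,0.04,0,0,0,0,0,0.04,0,0,0]}}

```text
time: 18.0
eef_pos: [0.4682, -0.3583, 0.1094]
ee_rot: [[-0.871, 0.492, -0.0], [0.492, 0.871, 0.0], [0.0, 0.0, -1.0]]
force: [-0.3, 4.4, -0.4]
width: 0.169
grasp_force: 5.0
```

```bash
python3 -c "from h import *;st()"
```

```text
t 18.0 loc [-0.0961 -0.0198  0.1094] F loc [-2.447   3.7001 -0.3895] w 0.1688193844938484 g 4.997096993029118
[ -49.1574   16.9283   94.6776    0.0007   68.4109 -109.6799]
[[-1.      0.0005 -0.0003]
 [ 0.0005  1.      0.0001]
 [ 0.0003  0.0001 -1.    ]]
```

Call:
{"fn": "step_arm", "kwargs": {"increments": [0,0,0,0,0,0,0,0,0,0,0,0,0,0,-0.3,0,0,0,0,0,-0.7,0,0,0,0,0,-0.7,0,0,0], "gripper": 0.4}}

```text
time: 18.5
eef_pos: [0.4706, -0.3616, 0.1713]
ee_rot: [[-0.87, 0.492, 0.007], [0.492, 0.87, -0.009], [-0.01, -0.004, -1.0]]
force: [-0.3, -0.5, -0.5]
width: 0.402
grasp_force: 0.0
```

Run:
```python
from h import *
st()
p,d=camera("wrist"); cv2.imwrite("pics/w5.png",cv2.resize(p[150:330,140:500,::-1],(800,400),interpolation=cv2.INTER_CUBIC))
i=camera_info("wrist"); s=read_state()
f=200/np.tan(np.radians(i["vertical_fov"]/2))
v,u=np.mgrid[:400,:640]; dx,dy=u-i["cx"],v-i["cy"]; r=np.hypot(dx,dy); th=r/f
k=np.where(r>0,np.tan(th)/np.maximum(r,1e-9),1/f)
c=np.stack([dx*k*d,dy*k*d,d,np.ones_like(d)],-1)@i["hand_eye"].T
w=c[...,:3]@s["ee_rot"].T+s["eef_pos"]; l=loc(w); l[d==0]=np.nan
np.save("lw.npy",l)
q=l.reshape(-1,3)
m=(abs(q[:,1]+.02)<.015)&(q[:,0]<-.06)&(q[:,0]>-.13)&(q[:,2]>.09)&(q[:,2]<.165)
k=q[m]
for x in np.arange(-.125,-.06,.005):
    b=k[abs(k[:,0]-x)<.0025]
    if len(b): print("%.3f maxz %.4f y %.4f..%.4f n%d"%(x,np.percentile(b[:,2],98),b[b[:,2]>.105][:,1].min(initial=9),b[b[:,2]>.105][:,1].max(initial=-9),len(b)))
b=q[(q[:,1]>.08)&(q[:,1]<.112)&(q[:,0]>-.03)&(q[:,0]<.055)&(q[:,2]>.09)&(q[:,2]<.13)]
print("lid",np.polyfit(b[:,0],b[:,2],1),len(b))
```

```text
t 18.5 loc [-0.0924 -0.0215  0.1713] F loc [-0.0042 -0.6307 -0.4974] w 0.40161327562170357 g 0.0
[ -49.1771   13.2756   91.6757   -0.0336   74.4221 -109.6753]
[[-0.9999  0.0008  0.0101]
 [ 0.0007  1.     -0.0042]
 [-0.0101 -0.0042 -0.9999]]
-0.110 maxz 0.1333 y -0.0270..-0.0119 n191
-0.105 maxz 0.1335 y -0.0270..-0.0118 n139
-0.100 maxz 0.1330 y -0.0271..-0.0117 n138
-0.095 maxz 0.1328 y -0.0272..-0.0116 n136
-0.090 maxz 0.1316 y -0.0271..-0.0115 n83
-0.085 maxz 0.1278 y -0.0317..-0.0152 n62
-0.080 maxz 0.1269 y -0.0350..-0.0051 n257
-0.075 maxz 0.1262 y -0.0350..-0.0050 n209
-0.070 maxz 0.1293 y -0.0350..-0.0050 n455
-0.065 maxz 0.1281 y -0.0349..-0.0052 n218
lid [-0.0715  0.1035] 228
```

View pics/w5.png

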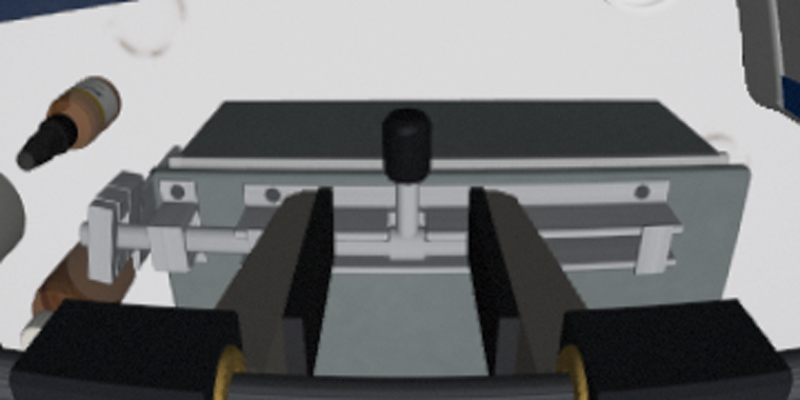

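The picture shows the knob folded forward at (407,145) in front of the lid edge, with the shank in the notch. The bolt tip sticks out past the keeper at (85,235). I'll give a light press on the knob to confirm it is on its stop.

Call:
{"fn": "step_arm", "kwargs": {"increments": [0.05,0,0,0,0,0,0.05,0,0,0,0,0,0.05,0,0,0,0,0,0.05,0,0,0,0,0,0.05,0,0.15,0,0,0,0.05,0,0.3,0,0,0,0.05,0,0.35,0,0,0,0.05,0,0.35,0,0,0], "gripper": 0}}

```text
time: 19.35
eef_pos: [0.4641, -0.3556, 0.136]
ee_rot: [[-0.871, 0.492, -0.002], [0.492, 0.871, 0.002], [0.003, 0.001, -1.0]]
force: [-0.5, -0.0, 0.5]
width: 0.005
grasp_force: 0.0
```

Call:
{"fn": "step_arm", "kwargs": {"increments": [0,0,0.03,0,0,0,0,0,0.05,0,0,0,0,0,0.05,0,0,0]}}

```text
time: 19.65
eef_pos: [0.465, -0.3566, 0.1342]
ee_rot: [[-0.871, 0.492, 0.0], [0.492, 0.871, -0.001], [-0.001, -0.0, -1.0]]
force: [-0.1, 0.1, 1.5]
width: 0.009
grasp_force: 0.6
```

```bash
python3 -c "from h import *;st()"
```

```text
t 19.65 loc [-0.0998 -0.0199  0.1342] F loc [-0.1768  0.0411  1.5141] w 0.008723954267288487 g 0.5838345503434539
[ -49.2909   14.7762   94.2915   -0.0044   70.8916 -109.8154]
[[-1.      0.0004  0.0006]
 [ 0.0004  1.     -0.0003]
 [-0.0006 -0.0003 -1.    ]]
```

Call:
{"fn": "step_arm", "kwargs": {"increments": [0,0,0.015,0,0,0,0,0,0.03,0,0,0,0,0,0.03,0,0,0]}}

```text
time: 19.95
eef_pos: [0.4648, -0.3565, 0.1322]
ee_rot: [[-0.871, 0.492, -0.0], [0.492, 0.871, -0.0], [0.0, -0.0, -1.0]]
force: [-2.5, 2.5, 5.8]
width: 0.003
grasp_force: 2.9
```

Call:
{"fn": "step_arm", "kwargs": {"increments": [0,0,-0.3,0,0,0,0,0,-0.8,0,0,0,0,0,-0.8,0,0,0]}}

```text
time: 20.25
eef_pos: [0.4672, -0.3591, 0.2015]
ee_rot: [[-0.871, 0.492, 0.007], [0.492, 0.871, -0.008], [-0.01, -0.004, -1.0]]
force: [1.5, 0.2, 0.8]
width: 0.008
grasp_force: 0.0
```

Call:
{"fn": "step_arm", "kwargs": {"increments": [0,0,-0.5,0,0,0,0,0,-1,0,0,0,0,0,-1,0,0,0,0,0,-1,0,0,0]}}

```text
time: 20.65
eef_pos: [0.4651, -0.3568, 0.2757]
ee_rot: [[-0.871, 0.492, 0.001], [0.492, 0.871, -0.001], [-0.002, -0.001, -1.0]]
force: [0.8, 0.4, -0.4]
width: 0.003
grasp_force: 0.0
```

Run:
```python
from h import *
st()
p,d=camera("wrist"); cv2.imwrite("pics/w6.png",cv2.resize(p[100:330,100:540,::-1],(800,418),interpolation=cv2.INTER_CUBIC))
```

```text
t 20.65 loc [-0.0996 -0.02    0.2757] F loc [ 0.4453  0.7407 -0.4332] w 0.0026296085726089445 g 0.0
[ -49.2933    8.6987   85.0453    0.0005   86.1534 -109.8135]
[[-1.      0.0005  0.0017]
 [ 0.0005  1.     -0.0006]
 [-0.0017 -0.0006 -1.    ]]
```

View pics/w6.png

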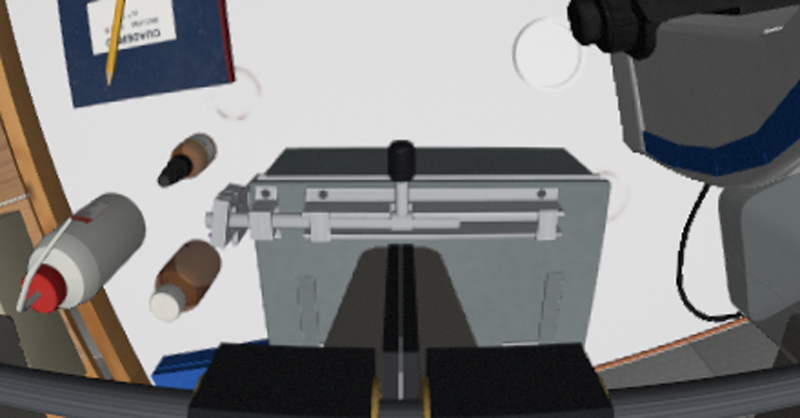

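The final view shows the handle folded at (401,160) and the bolt through the keeper at (222,222). The bottles and dish are undisturbed, and the arm is clear.

```bash
python3 -c "from cell import *;print(hand_in())"
```

```text
the job is handed in; nothing more can be done
None
```

I shut the lid, slid the bolt fully home through the keeper and folded its handle into the notch, with the bottles and dish undisturbed; the job was handed in at about 21 s and returned no verdict.

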